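# Ready the table cooker: burner cover on, left- or right-hand cylinder cap off

### The arm

A 6-joint arm with a two-finger parallel gripper is mounted at the origin on the work surface. World frame = base frame: x ahead of the robot, y to its left, z up, the work surface at z = 0. Lengths are in m, angles in degrees, forces in N, time in s.
With the tool pointing down it reaches from about 0.3 to 0.75 m from the base axis. Payload 8.5 kg.
Tool frame: the origin (TCP) lies midway between the tips of the shut fingers; the grasp point (between the pads) lies 19 mm behind it (env.grip_depth is the distance from the TCP to the grasp point, in m); y points along the fingers, x is the direction in which the jaws open and shut, and the axes are right-handed (so a half turn about y gives the same grasp; the last joint's range is limited). The gripper opens to 85 mm and grips with 20 to 120 N. Pads are 22 mm wide; open, the fingers measure 114 mm over their backs; the gripper's body (76 mm by 85 mm) begins 54 mm behind the grasp point. The pads swing forward as they close: fully open they stand 13 mm farther back than shut.
Start: joints at [-83.096, 21.807, 74.336, -0, 83.858, -12.336], TCP at [0.181, -0.519, 0.231] pointing down, gripper open.
Joint ranges: [-178.18, 178.18], [-50.72, 133.34], [12.68, 142.11], [-81.47, 261.47], [9.98, 163.14], [-165.26, 165.26]. Speed limits (degrees/s): [136.94, 136.94, 180, 180, 180, 180].

### API

Orientations are given as a 3x3 rotation matrix whose columns are the frame's x, y, z axes.
In Python, from rig import env gives the robot as it stands.
- The arm moves only by the shell command python3 -m inch 'ROWS' [FORCE]. ROWS is JSON, a list that holds one entry, the list of rows, each a list of 7 numbers: the gripper command: -1 is shut, 1 is fully open, values between are in proportion, then the shift along the world's x, y, z in cm, then the turn, a rotation vector about the world's x, y, z in degrees. In form: [[[grip, dx, dy, dz, rx, ry, rz], ...]]. A call has 1 to 20 rows; each row is the pose to reach, as a shift and turn from the pose commanded when the call began; what a row does not reach only later rows make up. A row lasts 1/8 s, in which the tool goes at most 62.5 mm and 10.7 degrees, less where a joint would pass 70% of its speed; a pose out of reach is approached as far as the arm can. A call with a gripper value outside its range is refused whole. The fingers move at their own pace and stop on an object; FORCE is the grip in N (left out, the last holds). Time passes only in rows, so rows that repeat a pose let the fingers close. It gives the time, the measured TCP pose, the force and the opening at its end, in the units of the state.
- env.observe(): the state, without advancing time (a new reading comes with each control period).
- env.get_image(name): name is "side" or "top" or "wrist"; returns a dict with "frame" (420x560x3 uint8, red, green, blue), "mtx" (3x3 intrinsics, pixels), "rvec" (rotation vector, rad) and "tvec" (3), from world to camera coordinates, as OpenCV has them. Camera axes: x right, y down, z forward; pixel columns grow to the right and rows downward; lengths in m; the calibration is good to about 2 mm. A picture is of the moment at which its call begins. There is no depth.
- env.close_job(): hands the job in, once; it reports no verdict.
The state is a dict: "time_s": time; "q": joint angles; "qvel": joint speeds; "joint_efforts": joint torques, N m; "position": TCP position; "tool_rot": TCP orientation; "ft_force": force on the tool from outside, world axes, zero at the start; "wrist_torque": the same for the moment, N m; "grip_width": finger opening in m.
Only numpy, scipy, OpenCV 4.12 (cv2) and the standard library are available. Lean on these libraries where they do the work, as an engineer would, in place of code of your own. Each camera call takes 0.05 s, during which the arm holds its last target.

### The job

Get the table cooker ready for gas: first set the loose burner cover onto the burner's rim, skirt down, so that it sits fully home and level, and let go of it. Then unscrew the cap of the gas cylinder that stands nearer the cooker - its thread may be left- or right-handed, so if it will not give one way, turn it the other way - lift it off and finish while still holding it in the gripper, at least 5 cm above its seat and touching nothing else. Leave the other cylinder's cap and everything else on the table where it is.

Things in the scene. Friction and masses are not known exactly. Their poses are not given: they have to be found in the camera images.
- cover_stud (a point): grip stud of the loose burner cover (dark metal disc 68 mm across, 6 mm thick; on top an upright round stud 18 mm across and 22 mm tall; below a round locating skirt 42 mm across and 7 mm deep). This point is on the axis, 13 mm above the disc's top, 9 mm below the stud's top, 26 mm above the skirt's underside; z is up along the stud. Starts on its skirt on the table. 180 g
- cover_seat (a point): the same cover: point on its axis at the underside of the disc, the face that rests on the rim (7 mm above the skirt's underside, 19 mm below cover_stud)
- burner_rim (a point): centre of the open mouth of the burner cup on the cooker, at the height of its rim, 98 mm above the table, z up. Rim 60 mm across outside, mouth 47 mm inside and over 20 mm deep; the cover's skirt drops into it and the disc then lies flat on the rim, with cover_seat at this point
- cooker: low steel single-burner table cooker, 220 x 220 mm, its flat top 62 mm above the table, four 12 mm studs at its corners, black knob on its front. Fixed. Origin: centre of its underside; x points away from the knob
- cap_a_grip (a point): centre of the grip bar on the steel screw cap of cylinder_a. Cap: round skirt 47 mm across, 24 mm tall; on it an upright bar 42 mm long (x), 14 mm wide (y), 24 mm tall (z up). This point is on the axis, 11 mm below the bar's top, 13 mm above the skirt's top, 37 mm above the cap's underside; seated it lies 187 mm above the table. About 90 g, held only by its thread (see neck_a)
- cap_b_grip (a point): same point on the cap of cylinder_b; both caps look and measure the same, and nothing outside shows which way a thread runs
- cylinder_a: small grey gas cylinder, 110 mm across, on a round foot 126 mm across, fixed to the table; a small valve knob points sideways (x) just below the cap. Origin: centre of the foot's underside. Two alike stand on the table and may be swapped: one next to the cooker, the other further to the robot's right
- cylinder_b: the other gas cylinder, same as cylinder_a from outside
- neck_a (a point): point on the axis of cylinder_a, 150 mm above the table, where the seated cap's underside is. Hidden coarse quarter-turn thread: turned the wrong way the cap meets a hard stop within 0.25 rad; the right way it turns easily without rising and is free after 0.95 to 1.1 rad; lift straight up at 1.2 to 1.8 rad from the start (next stop near 2.1)
- neck_b (a point): same point on cylinder_b, with a thread of the opposite hand; which cylinder has which hand is not known, and either may stand nearer the cooker
- spice_jar_mid (a point): bystander: glass spice jar, 48 mm across, 70 mm tall, at mid-height
- oil_bottle_mid (a point): bystander: green glass oil bottle, 60 mm across, 160 mm tall, at mid-height
- bowl_mid (a point): bystander: steel bowl, 120 mm across, 60 mm tall, at mid-height on its axis
- spanner_mid (a point): bystander: spanner, 170 mm long (x), lying flat
- spatula_mid (a point): bystander: spatula, 260 mm long (x), lying flat
- pan_grid_mid (a point): bystander: round wire pan support, 136 mm across, 12 mm tall, lying on the table, centre
Things that resemble listed ones, but are neither listed nor needed, are in the scene too. What is shaped like the part that bears cap_a_grip but yellow is not meant.

How it is judged (in metres and radians):
On the way, in this order (a step that is already met when the one before it is completed fails the run):
1. the burner cover sits home and level on the burner rim, let go (z of cover_seat in the frame of burner_rim between -0.003 and 0.0025 m and horizontal distance between cover_seat and burner_rim below 0.005 m and angle between cover_seat's own z axis and vertical below 0.06 rad and contact force between cover and the fingers below 0.05 N), for 0.3 s.
2. the cap of the cylinder nearer the cooker is unscrewed and held up off its neck (((world y of cylinder_a above -0.27 m and z of cap_a_grip in the frame of neck_a above 0.067 m and contact force between cap_a and the fingers above 0.5 N and contact force between cap_a and cylinder_a below 0.05 N and contact force between cap_a and cylinder_b below 0.05 N and contact force between cap_a and cooker below 0.05 N) or (world y of cylinder_b above -0.27 m and z of cap_b_grip in the frame of neck_b above 0.067 m and contact force between cap_b and the fingers above 0.5 N and contact force between cap_b and cylinder_a below 0.05 N and contact force between cap_b and cylinder_b below 0.05 N and contact force between cap_b and cooker below 0.05 N))), for 0.2 s.
At the end, for the whole second after the job is handed in: The cover is seated (disc underside within 2.5 mm above and 5 mm sideways of the rim's centre, tilted under 0.06 rad) and not held; the cap of the cylinder nearer the cooker is in the fingers, at least 45 mm above its seat, touching neither cylinder nor the cooker (all of step 1 and ((world y of cylinder_a above -0.27 m and z of cap_a_grip in the frame of neck_a above 0.082 m and contact force between cap_a and the fingers above 0.5 N and contact force between cap_a and cylinder_a below 0.05 N and contact force between cap_a and cylinder_b below 0.05 N and contact force between cap_a and cooker below 0.05 N) or (world y of cylinder_b above -0.27 m and z of cap_b_grip in the frame of neck_b above 0.082 m and contact force between cap_b and the fingers above 0.5 N and contact force between cap_b and cylinder_a below 0.05 N and contact force between cap_b and cylinder_b below 0.05 N and contact force between cap_b and cooker below 0.05 N))); the arm keeps its last pose, push and grip.
It fails at once if the cap of the other cylinder is moved by 2 cm or more ((world y of cylinder_a below -0.27 m and distance of cap_a_grip from where it was at the start of the episode above 0.02 m) or (world y of cylinder_b below -0.27 m and distance of cap_b_grip from where it was at the start of the episode above 0.02 m)).
It fails at once if a bystander (jar, bottle, bowl, spanner, spatula or pan support) is pushed away by more than 4 cm (distance of any of spice_jar_mid, oil_bottle_mid, bowl_mid, spanner_mid, spatula_mid, pan_grid_mid from where it was at the start of the episode above 0.04 m).
It also fails if it takes over 67 s, if anything falls off the work surface, if the arm or the gripper's body presses on something with over 40 N, if the wrist force passes 120 N, or if a joint passes its speed limit or range.

## Working session

There is one attempt and no reset: what is moved stays moved. The work goes in short steps, Python scripts to look and compute and a shell command to move; the robot and the scene stay as the last step left them, time stands still between calls to the robot, and variables do not carry over. Pictures are saved under pics/ and viewed, and the job is handed in when it is done.

```bash
ls; mkdir -p pics; python3 - <<'E'
from rig import env
import cv2,json
s=env.observe();print(s)
for n in ("side","top","wrist"):
    d=env.get_image(n); cv2.imwrite(f"pics/{n}0.png",d["frame"][:,:,::-1])
    print(n,d["mtx"].tolist(),d["rvec"],d["tvec"])
E
```

```text
pics
{'time_s': 0.0, 'q': array([-8.30953292e+01,  2.18394886e+01,  7.43859419e+01,  3.01092358e-03,
        8.38565009e+01, -1.23364376e+01]), 'qvel': array([-0.03421788, -0.09142875, -0.12028525,  0.08009607,  0.03845584,
        0.01070307]), 'joint_efforts': array([-5.69114636e-04, -4.48459053e+01, -2.31275046e+01, -2.19882832e-04,
        4.78444665e-03, -6.08736741e-06]), 'position': array([ 0.18121802, -0.51897726,  0.23071885]), 'tool_rot': array([[ 3.29538702e-01, -1.20038162e-04,  9.44142060e-01],
       [-9.44141051e-01,  1.42588176e-03,  3.29538531e-01],
       [-1.38579214e-03, -9.99998976e-01,  3.56550267e-04]]), 'ft_force': array([0.18778709, 0.01743367, 0.06670752]), 'wrist_torque': array([-0.02905103,  0.04048602,  0.01654152]), 'grip_width': 0.08548670507557045}
side [[449.9297899340616, 0.0, 279.9427323227383], [0.0, 449.9297899340616, 206.42106022923866], [0.0, 0.0, 1.0]] [ 0.97308926 -2.46251241  1.05716821] [0.36610906 0.37341011 0.80508919]
top [[388.91267193714356, 0.0, 282.44234534812256], [0.0, 388.91267193714356, 206.68413613262766], [0.0, 0.0, 1.0]] [ 2.23220563 -1.98311519  0.20262461] [-0.09839646  0.55332119  0.90417373]
wrist [[344.43823075563733, 0.0, 279.5749032425433], [0.0, 344.43823075563733, 206.54049297439212], [0.0, 0.0, 1.0]] [-2.36328149  1.67753278  0.24424109] [-0.5500575  -0.03618964  0.38075953]
```

View pics/side0.png

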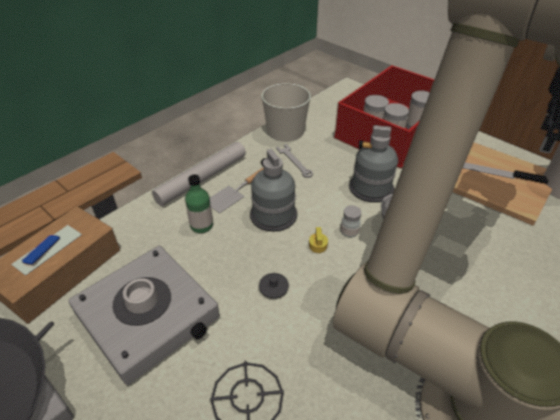

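View pics/top0.png

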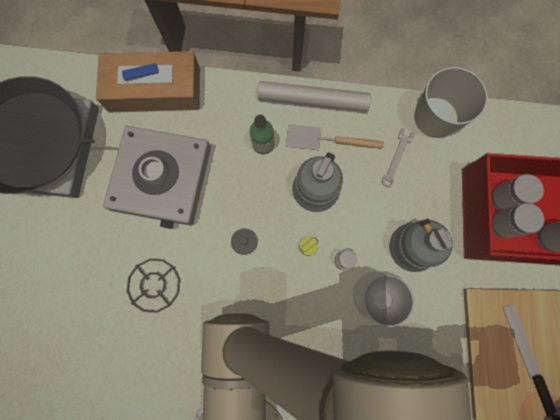

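View pics/wrist0.png

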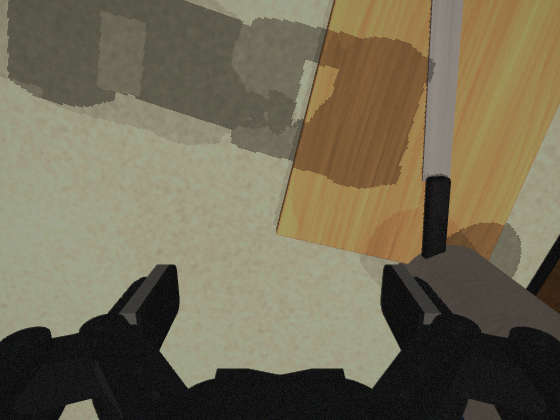

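```bash
cat > h.py <<'E'
import cv2,numpy as np
def crop(src,dst,x,y,w,h,k):
    im=cv2.imread(src)[y:y+h,x:x+w]; cv2.imwrite(dst,cv2.resize(im,None,fx=k,fy=k,interpolation=cv2.INTER_CUBIC))
def proj(d,P):
    p,_=cv2.projectPoints(np.array(P,float).reshape(-1,1,3),d["rvec"],d["tvec"],d["mtx"],None); return p[:,0]
def onz(d,uv,z):
    R,_=cv2.Rodrigues(np.array(d["rvec"])); t=np.array(d["tvec"]).reshape(3)
    r=R.T@np.linalg.inv(d["mtx"])@np.array([*uv,1.]); c=-R.T@t
    return c+r*(z-c[2])/r[2]
def tri(d1,u1,d2,u2):
    def P(d): return d["mtx"]@np.c_[cv2.Rodrigues(np.array(d["rvec"]))[0],np.array(d["tvec"]).reshape(3)]
    X=cv2.triangulatePoints(P(d1),P(d2),np.array(u1,float).reshape(2,1),np.array(u2,float).reshape(2,1)); return (X[:3]/X[3])[:,0]
E
python3 - <<'E'
from h import *
a=[("top",100,120,100,100),("top",220,215,50,50),("top",285,140,80,75),("side",100,260,100,75),("side",240,255,70,55),("side",240,140,70,90)]
ims=[]
for i,(n,x,y,w,h) in enumerate(a):
    im=cv2.imread(f"pics/{n}0.png")[y:y+h,x:x+w]; k=min(260/w,290/h)
    im=cv2.resize(im,None,fx=k,fy=k,interpolation=cv2.INTER_CUBIC)
    c=np.zeros((295,265,3),np.uint8); c[:im.shape[0],:im.shape[1]]=im; ims.append(c); print(i,k)
cv2.imwrite("pics/m0.png",np.vstack([np.hstack(ims[:3]),np.hstack(ims[3:])]))
E
```

```text
0 2.6
1 5.2
2 3.25
3 2.6
4 3.7142857142857144
5 3.2222222222222223
```

View pics/m0.png

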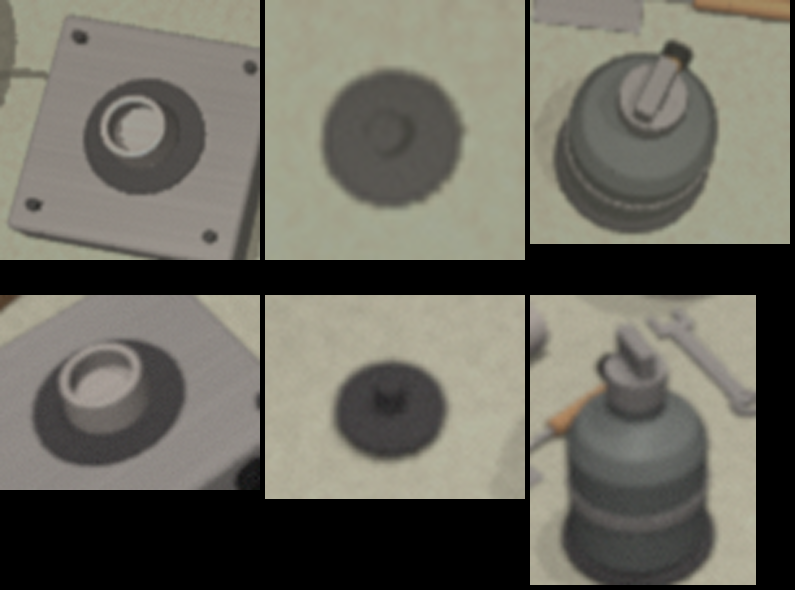

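```bash
python3 - <<'E'
from rig import env
from h import *
t=env.get_image("top");s=env.get_image("side")
print("rim",tri(t,(151.9,168.5),s,(138.8,290.8)),onz(t,(151.9,168.5),.098),onz(s,(138.8,290.8),.098))
print("cover",tri(t,(244.4,241.5),s,(273.7,286)),onz(t,(244.4,241.5),.011),onz(s,(273.7,286),.011))
c=onz(t,(322.8,169.8),.174);print("cap",c,onz(t,(325,166.2),.198))
print(proj(s,[c,[c[0],c[1],.198]]))
# direction of bar in top
print(onz(t,(285+115/3.25,140+112/3.25),.198),onz(t,(285+142/3.25,140+62/3.25),.198))
# tool frames in image
print(onz(t,(390,300),.06),onz(t,(421,245),.18),onz(t,(309,246),.02),onz(t,(346,259),.07),onz(t,(262,132),.12))
E
```

```text
rim [0.61059204 0.29216739 0.09059102] [0.60855715 0.28929028 0.098     ] [0.60494712 0.29417373 0.098     ]
cover [0.46983375 0.05460073 0.00193319] [0.46915492 0.05377224 0.011     ] [0.46496571 0.0592858  0.011     ]
cap [ 0.62992691 -0.11362758  0.174     ] [ 0.63089894 -0.11576344  0.198     ]
[[273.13285525 161.08436068]
 [273.02859163 152.84353784]]
[ 0.61144421 -0.10774817  0.198     ] [ 0.64773941 -0.12211863  0.198     ]
[ 0.36823054 -0.30933101  0.06      ] [ 0.48862636 -0.33422387  0.18      ] [ 0.47613749 -0.10984849  0.02      ] [ 0.45042091 -0.19715569  0.07      ] [0.72352117 0.03611074 0.12      ]
```

```bash
python3 -m inch '[[[1,28.6,57.5,0,0,0,139],[1,28.6,57.5,0,0,0,139],[1,28.6,57.5,0,0,0,139],[1,28.6,57.5,0,0,0,139],[1,28.6,57.5,0,0,0,139],[1,28.6,57.5,0,0,0,139],[1,28.6,57.5,0,0,0,139],[1,28.6,57.5,0,0,0,139],[1,28.6,57.5,0,0,0,139],[1,28.6,57.5,0,0,0,139],[1,28.6,57.5,-8,0,0,139],[1,28.6,57.5,-8,0,0,139],[1,28.6,57.5,-8,0,0,139],[1,28.6,57.5,-8,0,0,139],[1,28.6,57.5,-8,0,0,139],[1,28.6,57.5,-8,0,0,139],[1,28.6,57.5,-8,0,0,139],[1,28.6,57.5,-8,0,0,139]]]' 30
python3 - <<'E'
from rig import env
from h import *
s=env.observe();print(s["time_s"],s["q"],s["position"],s["tool_rot"])
d=env.get_image("wrist");cv2.imwrite("pics/w1.png",d["frame"][:,:,::-1])
R=cv2.Rodrigues(np.array(d["rvec"]))[0];print(-R.T@np.array(d["tvec"]).reshape(3),R)
E
```

```text
time_s: 2.5
position: [0.4672, 0.0557, 0.1514]
tool_rot: [[0.371, 0.0, -0.929], [0.929, -0.0, 0.371], [0.0, -1.0, -0.0]]
ft_force: [-0.4, -0.2, 0.1]
grip_width: 0.0853
2.5 [-7.66234335e+00  1.86236455e+01  9.40285442e+01 -2.76794899e-04
  6.73353930e+01 -7.58682785e+01] [0.46724733 0.0556958  0.15141537] [[ 3.71269921e-01  2.14193655e-04 -9.28524959e-01]
 [ 9.28524983e-01 -3.33148617e-05  3.71269923e-01]
 [ 4.85899810e-05 -9.99999977e-01 -2.11252965e-04]]
[0.40161364 0.08226662 0.29525974] [[ 3.71051935e-01  9.28612116e-01 -9.97753743e-06]
 [ 8.90533776e-01 -3.55833665e-01  2.83428997e-01]
 [ 2.63192050e-01 -1.05175763e-01 -9.58993224e-01]]
```

View pics/w1.png

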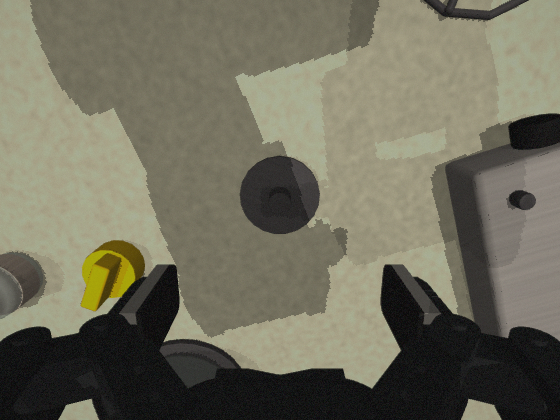

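```bash
python3 - <<'E'
from rig import env
from h import *
crop("pics/w1.png","pics/w1c.png",230,145,100,100,6)
d=env.get_image("wrist")
print(onz(d,(280,194.5),.0125),onz(d,(280,200),.035))
E
```

```text
[0.46945275 0.05555171 0.0125    ] [0.46818469 0.05602959 0.035     ]
```

View pics/w1c.png

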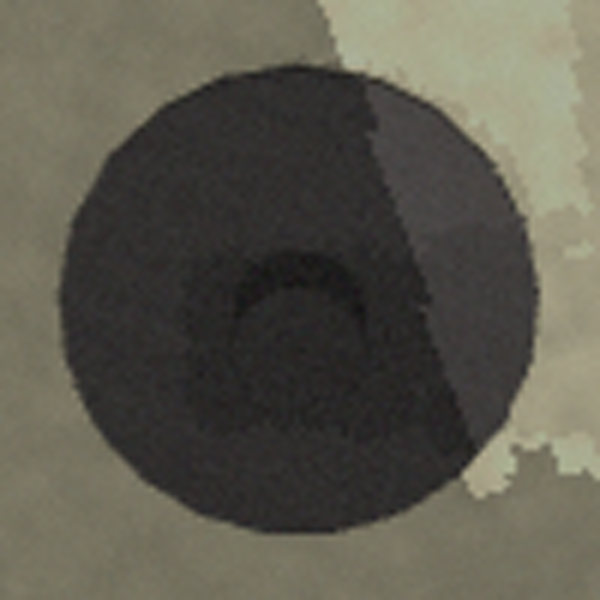

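```bash
python3 -m inch '[[[0,0.2,0,-5,0,0,0],[0,0.2,0,-9,0,0,0],[0,0.2,0,-12,0,0,0],[0,0.2,0,-13.5,0,0,0],[0,0.2,0,-13.5,0,0,0],[0,0.2,0,-13.5,0,0,0],[-0.4,0.2,0,-13.5,0,0,0],[-1,0.2,0,-13.5,0,0,0],[-1,0.2,0,-13.5,0,0,0],[-1,0.2,0,-13.5,0,0,0],[-1,0.2,0,-13.5,0,0,0],[-1,0.2,0,-13.5,0,0,0]]]' 40
python3 - <<'E'
from rig import env
from h import *
d=env.get_image("wrist");cv2.imwrite("pics/w2.png",d["frame"][:,:,::-1])
print(env.observe()["position"])
E
```

```text
time_s: 4.1
position: [0.4696, 0.0558, 0.0171]
tool_rot: [[0.371, 0.001, -0.929], [0.929, -0.0, 0.371], [0.0, -1.0, -0.001]]
ft_force: [-0.4, 1.3, 5.2]
grip_width: 0.0156
[0.46957593 0.05575939 0.0170826 ]
```

View pics/w2.png

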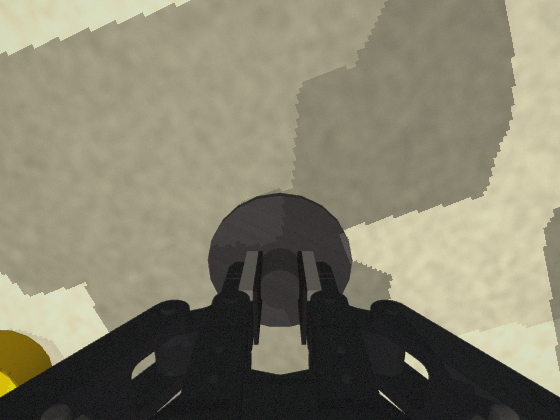

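```bash
python3 -m inch '[[[-1,0,0,2,0,0,0],[-1,0,0,5,0,0,0],[-1,0,0,9,0,0,0],[-1,0,0,14,0,0,0],[-1,2,2,18,0,0,0],[-1,6,6,20,0,0,0],[-1,10,9,20,0,0,0],[-1,13,11.4,20,0,0,0],[-1,13,11.4,20,0,0,0],[-1,13,11.4,20,0,0,0],[-1,13,11.4,20,0,0,0],[-1,13,11.4,20,0,0,0]]]'
python3 - <<'E'
from rig import env
from h import *
d=env.get_image("wrist");cv2.imwrite("pics/w3.png",d["frame"][:,:,::-1])
d=env.get_image("side");cv2.imwrite("pics/s3.png",d["frame"][:,:,::-1])
print(env.observe()["position"])
E
```

```text
time_s: 5.65
position: [0.5989, 0.1692, 0.2168]
tool_rot: [[0.371, 0.0, -0.929], [0.929, -0.0, 0.371], [0.0, -1.0, -0.0]]
ft_force: [0.7, -0.5, -2.8]
grip_width: 0.0156
[0.59902418 0.16940538 0.21663044]
```

View pics/w3.png

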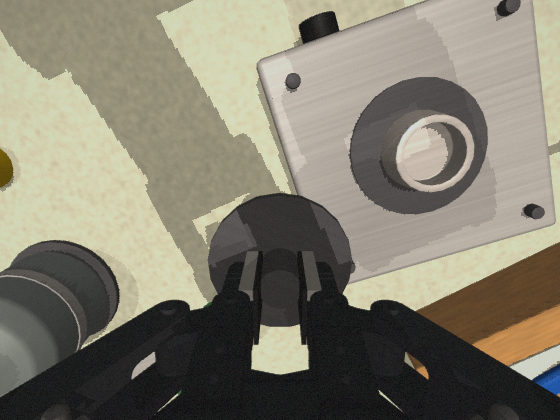

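View pics/s3.png

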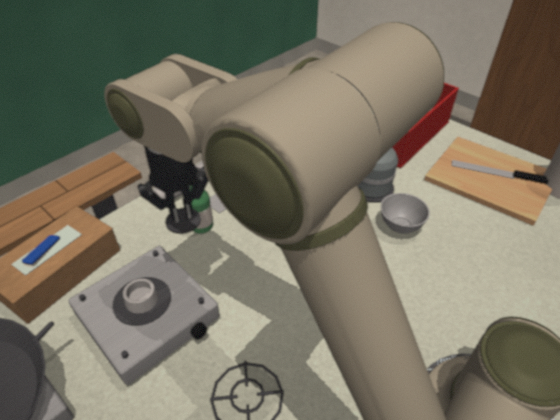

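Cover is held at wrist px (280,260), level. The rim is at about (435,153) in the wrist picture; I'll enlarge it.

```bash
python3 - <<'E'
from rig import env
from h import *
crop("pics/w3.png","pics/w3c.png",380,100,110,105,7)
crop("pics/w3.png","pics/w3d.png",200,185,160,150,5)
d=env.get_image("wrist")
print(onz(d,(435,153),.098), env.observe()["position"])
p=env.observe()["position"]
print(proj(d,[[p[0],p[1],p[2]-.0045]]), onz(d,(280,260),p[2]-.0045))
E
```

```text
[0.60987035 0.29258622 0.098     ] [0.59907851 0.1695036  0.21653351]
[[279.12428461 261.30628442]] [0.59860638 0.17013663 0.21203351]
```

View pics/w3c.png

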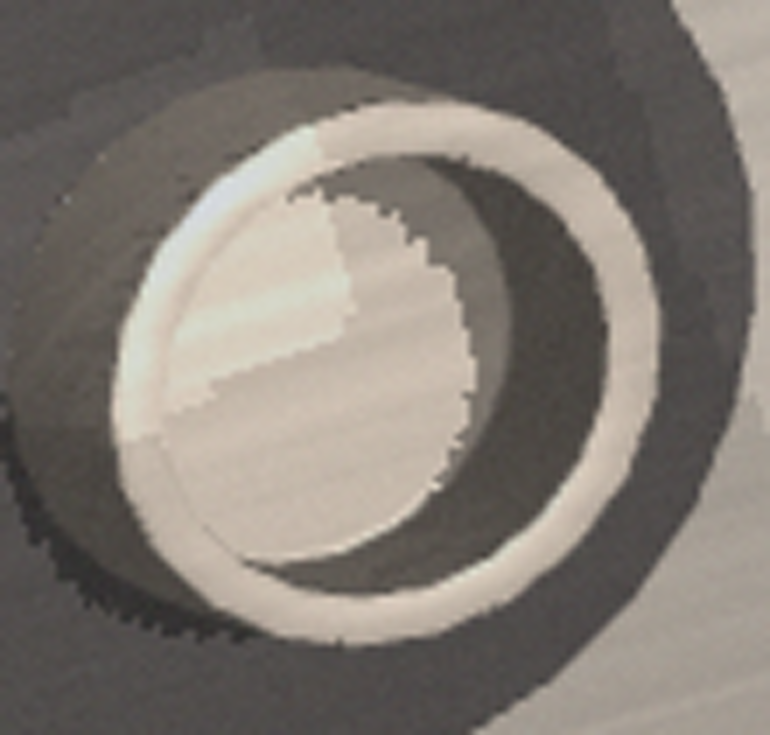

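View pics/w3d.png

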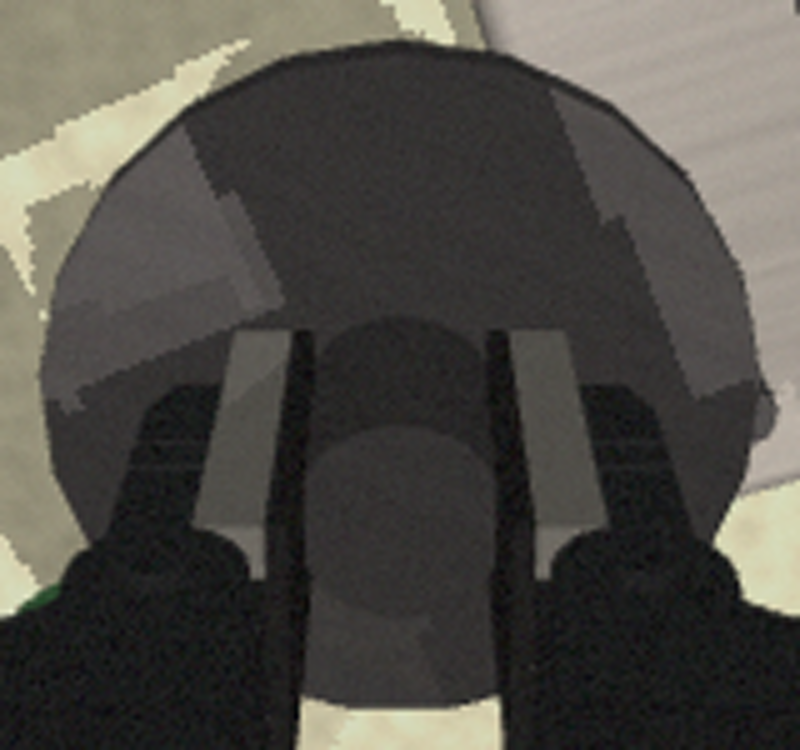

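```bash
python3 -m inch '[[[-1,1.1,4.7,-2,0,0,0],[-1,1.1,4.7,-4,0,0,0],[-1,1.1,4.7,-6,0,0,0],[-1,1.1,4.7,-6,0,0,0],[-1,1.1,4.7,-6,0,0,0],[-1,1.1,4.7,-6,0,0,0],[-1,1.1,4.7,-6,0,0,0]]]'
python3 - <<'E'
from rig import env
from h import *
d=env.get_image("wrist");cv2.imwrite("pics/w4.png",d["frame"][:,:,::-1])
d=env.get_image("top");cv2.imwrite("pics/t4.png",d["frame"][:,:,::-1])
print(env.observe()["position"])
crop("pics/w4.png","pics/w4c.png",200,90,320,240,2.5)
E
```

```text
time_s: 6.68
position: [0.6104, 0.2167, 0.157]
tool_rot: [[0.371, 0.001, -0.929], [0.929, 0.0, 0.371], [0.0, -1.0, -0.001]]
ft_force: [0.2, -0.2, -1.9]
grip_width: 0.0156
[0.61033415 0.21669132 0.15670319]
```

View pics/w4c.png

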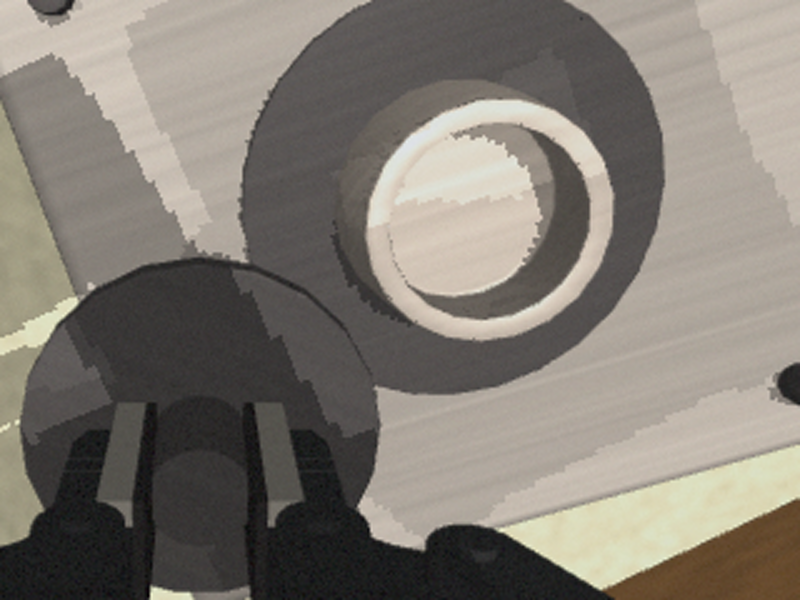

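View pics/t4.png

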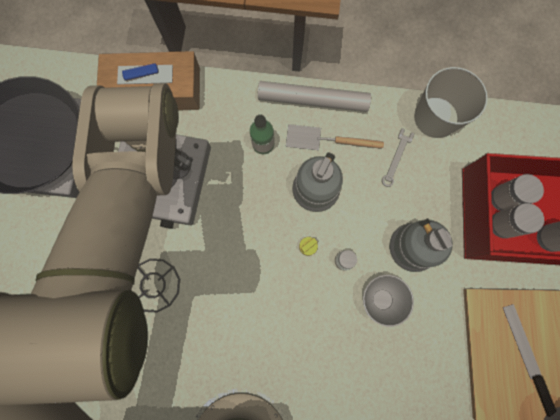

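```bash
python3 - <<'E'
from rig import env
from h import *
from scipy.optimize import least_squares
d=env.get_image("wrist");p=env.observe()["position"];print(p)
a=np.linspace(0,2*np.pi,361)
def bb(c,r):
    q=proj(d,np.c_[c[0]+r*np.cos(a),c[1]+r*np.sin(a),c[2]+0*a]); return np.r_[q.min(0),q.max(0)]
f=lambda x:bb([x[0],x[1],.098],.030)-np.array([346.8,129.2,445.2,226.4])
r=least_squares(f,[.61,.29]);print("rim",r.x,r.fun)
r3=least_squares(lambda x:bb(x,.030)-np.array([346.8,129.2,445.2,226.4]),[.61,.29,.1]);print("rim3",r3.x,r3.fun)
g=lambda x:bb(x,.034)-np.array([208.8,195.2,352,326.8])
r2=least_squares(g,[p[0],p[1],p[2]-.004]);print("disc",r2.x,r2.fun)
r2=least_squares(lambda x:g([x[0],x[1],p[2]-.004]),[p[0],p[1]]);print("disc",r2.x,r2.fun)
E
```

```text
[0.61027648 0.21672246 0.15656564]
rim [0.61065332 0.29194928] [-1.11416182 -0.47304233  1.10596281  0.65977523]
rim3 [0.61170036 0.29283175 0.09447959] [-0.25703291  0.25184263  0.25514789 -0.27311451]
disc [0.61243684 0.2166295  0.15175592] [-0.23230977  0.24037327  0.23221056 -0.27055107]
disc [0.61211951 0.21675359] [-0.61985516 -0.04170614  0.61966269  0.14409323]
```

```bash
python3 -m inch '[[[-1,-0.1,4,0,0,0,0],[-1,-0.1,7.55,0,0,0,0],[-1,-0.1,7.55,-1.5,0,0,0],[-1,-0.1,7.55,-3.3,0,0,0],[-1,-0.1,7.55,-3.3,0,0,0],[-1,-0.1,7.55,-3.3,0,0,0],[-1,-0.1,7.55,-3.3,0,0,0],[-1,-0.1,7.55,-3.3,0,0,0]]]'
python3 - <<'E'
from rig import env
from h import *
d=env.get_image("wrist");cv2.imwrite("pics/w5.png",d["frame"][:,:,::-1])
d=env.get_image("side");cv2.imwrite("pics/s5.png",d["frame"][:,:,::-1])
print(env.observe()["position"])
crop("pics/w5.png","pics/w5c.png",200,180,160,150,4)
crop("pics/s5.png","pics/s5c.png",90,230,110,100,6)
E
```

```text
time_s: 7.82
position: [0.6094, 0.2922, 0.1239]
tool_rot: [[0.371, 0.001, -0.929], [0.929, 0.0, 0.371], [0.001, -1.0, -0.001]]
ft_force: [-0.0, 0.8, -1.9]
grip_width: 0.0154
[0.60930468 0.29220489 0.12361863]
```

View pics/w5c.png

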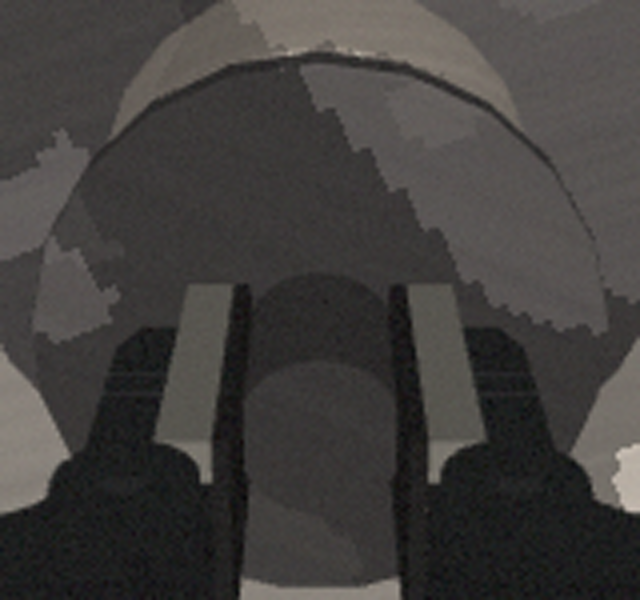

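View pics/s5c.png

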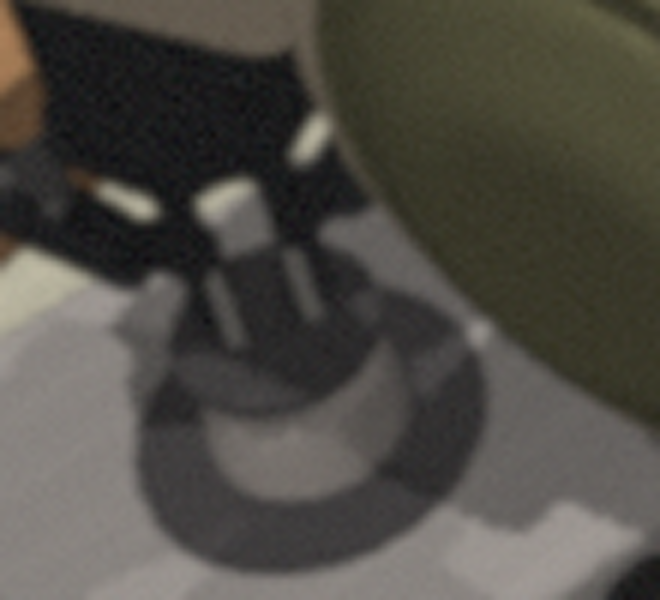

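```bash
python3 -m inch '[[[-1,0,0,-0.5,0,0,0],[-1,0,0,-0.9,0,0,0],[-1,0,0,-1.2,0,0,0],[-1,0,0,-1.2,0,0,0],[-1,0,0,-1.2,0,0,0]]]'
```

```text
time_s: 8.55
position: [0.6093, 0.2923, 0.1114]
tool_rot: [[0.371, 0.0, -0.929], [0.929, 0.0, 0.371], [0.0, -1.0, -0.0]]
ft_force: [0.2, -0.5, -1.9]
grip_width: 0.0157
```

```bash
python3 -m inch '[[[-1,0,0,-0.15,0,0,0],[-1,0,0,-0.3,0,0,0],[-1,0,0,-0.35,0,0,0],[-1,0,0,-0.35,0,0,0],[-1,0,0,-0.35,0,0,0]]]'
```

```text
time_s: 9.18
position: [0.6093, 0.2923, 0.1081]
tool_rot: [[0.371, 0.0, -0.929], [0.929, 0.0, 0.371], [0.0, -1.0, -0.0]]
ft_force: [-1.7, -0.3, 2.0]
grip_width: 0.0156
```

```bash
python3 -m inch '[[[-0.6,0,0,0,0,0,0],[-0.2,0,0,0,0,0,0],[0,0,0,0,0,0,0],[0,0,0,0,0,0,0],[0,0,0,2,0,0,0],[0,0,0,5,0,0,0],[0,0,0,9,0,0,0],[0,0,0,13,0,0,0],[0,0,0,13,0,0,0],[0,0,0,13,0,0,0]]]'
python3 - <<'E'
from rig import env
from h import *
d=env.get_image("wrist");cv2.imwrite("pics/w6.png",d["frame"][:,:,::-1])
d=env.get_image("side");cv2.imwrite("pics/s6.png",d["frame"][:,:,::-1])
crop("pics/s6.png","pics/s6c.png",90,230,110,100,6)
E
```

```text
time_s: 10.42
position: [0.6089, 0.2921, 0.2369]
tool_rot: [[0.371, -0.001, -0.929], [0.929, -0.0, 0.371], [-0.001, -1.0, 0.001]]
ft_force: [0.3, -0.5, 0.4]
grip_width: 0.0422
```

View pics/w6.png

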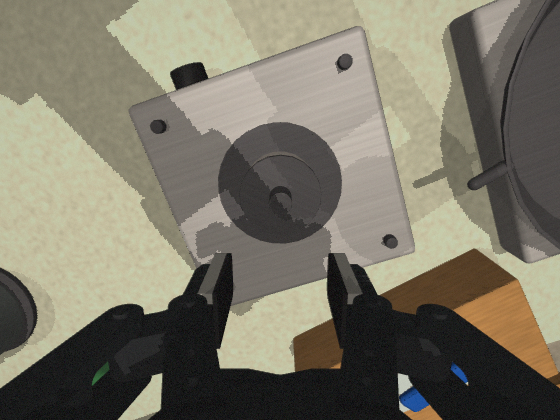

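View pics/s6c.png

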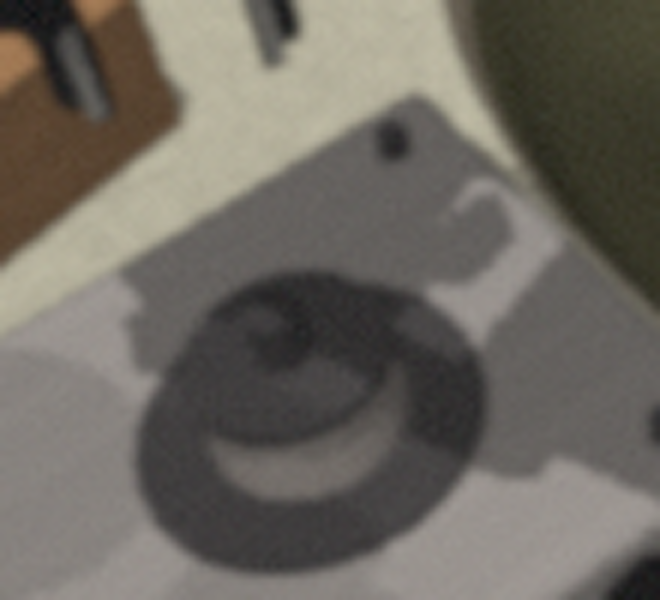

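```bash
python3 -m inch '[[[0,0,0,3,0,0,0],[0,2.1,-6,4,0,0,0],[0,2.1,-12,4,0,0,0],[0,2.1,-18,4,0,0,0],[0,2.1,-24,4,0,0,0],[0,2.1,-30,4,0,0,0],[0,2.1,-36,4,0,0,0],[0,2.1,-40.7,4,0,0,0],[0,2.1,-40.7,4,0,0,0],[0,2.1,-40.7,4,0,0,0],[0,2.1,-40.7,4,0,0,0],[0,2.1,-40.7,4,0,0,0]]]'
python3 - <<'E'
from rig import env
from h import *
d=env.get_image("wrist");cv2.imwrite("pics/w7.png",d["frame"][:,:,::-1])
d=env.get_image("side");cv2.imwrite("pics/s7.png",d["frame"][:,:,::-1])
print(env.observe()["q"])
crop("pics/w7.png","pics/w7c.png",180,100,200,200,3)
crop("pics/s7.png","pics/s7c.png",90,230,110,100,6)
E
```

```text
time_s: 12.02
position: [0.6303, -0.1137, 0.2779]
tool_rot: [[0.369, 0.0, -0.929], [0.929, 0.0, 0.369], [0.0, -1.0, -0.0]]
ft_force: [0.5, 0.1, 0.4]
grip_width: 0.0426
[-2.08257066e+01  3.00450828e+01  5.29784565e+01  7.29726412e-04
  9.69701054e+01 -8.91231736e+01]
```

View pics/w7.png

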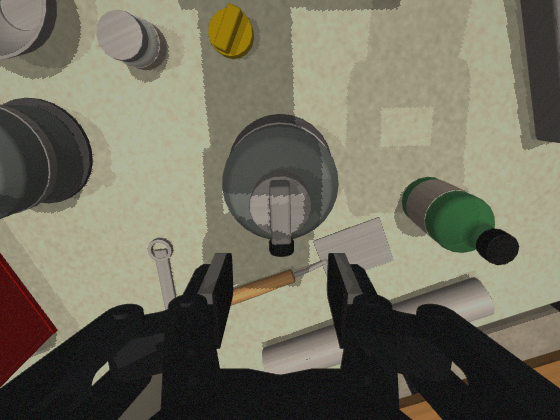

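View pics/s7c.png

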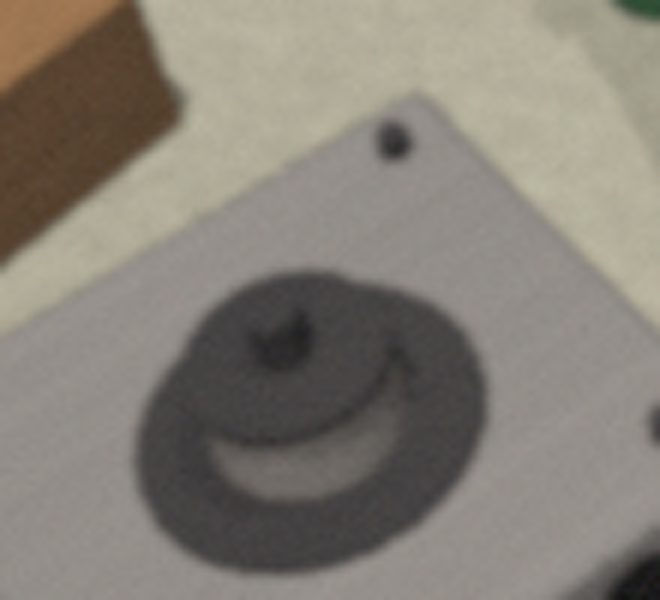

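View pics/w7c.png

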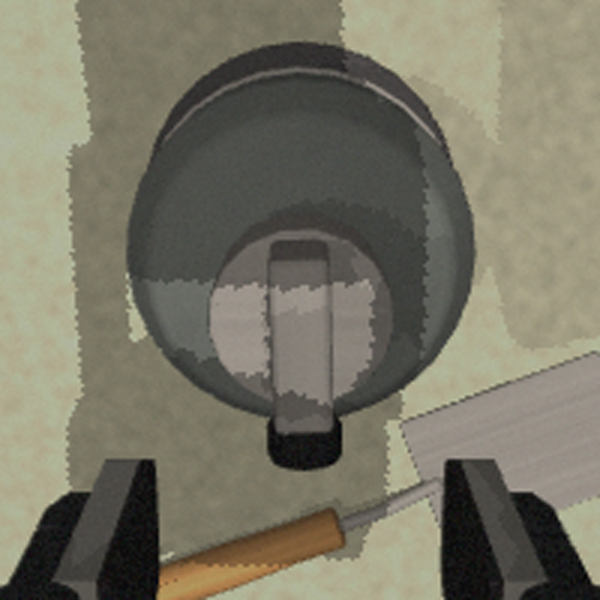

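```bash
python3 - <<'E'
from rig import env
from h import *
d=env.get_image("wrist")
print(onz(d,(280.7,215.8),.198),onz(d,(280.3,205.5),.174),env.observe()["position"])
a=onz(d,(180+301/3,100+262/3),.198);b=onz(d,(180+303/3,100+433/3),.198);v=b-a;print(a,b,np.linalg.norm(v),np.degrees(np.arctan2(v[1],v[0])))
E
```

```text
[ 0.63246835 -0.1137492   0.198     ] [ 0.63209231 -0.11384274  0.174     ] [ 0.63029087 -0.11420501  0.27788826]
[ 0.61384332 -0.10662376  0.198     ] [ 0.65206289 -0.12129616  0.198     ] 0.040939158520252816 -21.001665390200827
```

```bash
python3 -m inch '[[[0,0.15,0,-3,0,0,0.5],[0,0.15,0,-6,0,0,0.5],[0,0.15,0,-8.5,0,0,0.5],[0,0.15,0,-9.9,0,0,0.5],[0,0.15,0,-9.9,0,0,0.5],[0,0.15,0,-9.9,0,0,0.5],[-0.5,0.15,0,-9.9,0,0,0.5],[-1,0.15,0,-9.9,0,0,0.5],[-1,0.15,0,-9.9,0,0,0.5],[-1,0.15,0,-9.9,0,0,0.5],[-1,0.15,0,-9.9,0,0,0.5],[-1,0.15,0,-9.9,0,0,0.5]]]' 60
python3 - <<'E'
from rig import env
from h import *
d=env.get_image("wrist");cv2.imwrite("pics/w8.png",d["frame"][:,:,::-1])
print(env.observe()["ft_force"],env.observe()["wrist_torque"])
E
```

```text
time_s: 13.68
position: [0.6321, -0.1148, 0.1797]
tool_rot: [[0.362, 0.002, -0.932], [0.932, -0.0, 0.362], [0.0, -1.0, -0.002]]
ft_force: [-0.2, 1.1, 5.2]
grip_width: 0.0128
[0.0065633  0.78629525 5.77310292] [0.13915275 0.04648359 0.01898424]
```

View pics/w8.png

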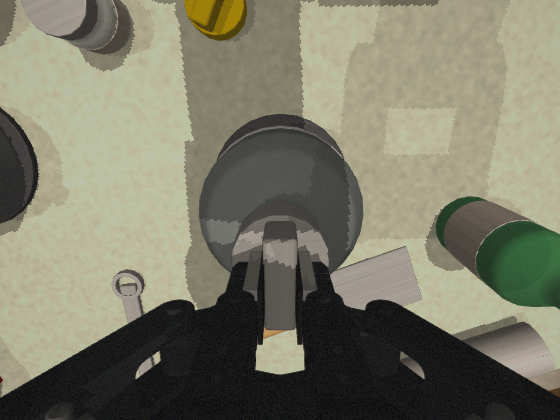

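```bash
python3 -m inch '[[[-1,0,0,0,0,0,-4],[-1,0,0,0,0,0,-8],[-1,0,0,0,0,0,-12],[-1,0,0,0,0,0,-12]]]'; python3 -c "
from rig import env
s=env.observe();print(s['ft_force'],s['wrist_torque'],s['q'][5])"
```

```text
time_s: 14.22
position: [0.6322, -0.1147, 0.1797]
tool_rot: [[0.547, 0.002, -0.837], [0.837, -0.001, 0.547], [0.0, -1.0, -0.002]]
ft_force: [0.1, 0.7, 5.4]
grip_width: 0.0124
[0.10551733 0.73989426 5.3827333 ] [ 0.04272622 -0.09917036  1.42049376] -77.67809887411043
```

```bash
python3 -m inch '[[[-1,0,0,0,0,0,-2],[-1,0,0,0,0,0,-4],[-1,0,0,0,0,0,-4]]]'; python3 -c "
from rig import env
from h import *
s=env.observe();print(s['ft_force'],s['wrist_torque'],s['q'][5])
d=env.get_image('wrist');cv2.imwrite('pics/w9.png',d['frame'][:,:,::-1]);crop('pics/w9.png','pics/w9c.png',200,180,160,170,4)"
```

```text
time_s: 14.6
position: [0.6321, -0.1147, 0.1797]
tool_rot: [[0.602, 0.002, -0.798], [0.798, -0.001, 0.602], [-0.0, -1.0, -0.002]]
ft_force: [0.5, 0.1, 6.6]
grip_width: 0.0127
[0.47875281 0.10522883 6.62064818] [0.00504479 0.05984933 2.09490802] -73.75800831903163
```

View pics/w9c.png

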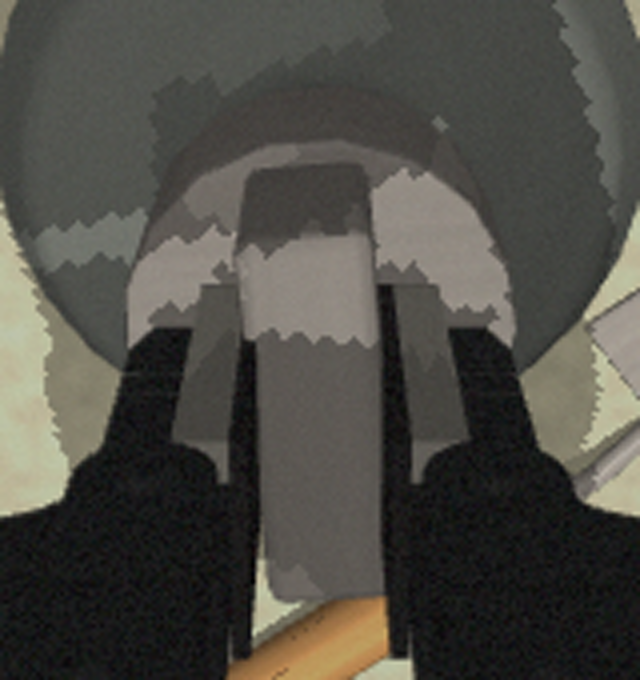

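```bash
python3 -m inch '[[[-1,0,0,0,0,0,6],[-1,0,0,0,0,0,12],[-1,0,0,0,0,0,16],[-1,0,0,0,0,0,22],[-1,0,0,0,0,0,28],[-1,0,0,0,0,0,34],[-1,0,0,0,0,0,40],[-1,0,0,0,0,0,46],[-1,0,0,0,0,0,46]]]'; python3 -c "
from rig import env
from h import *
s=env.observe();print(s['ft_force'],s['wrist_torque'],s['q'][5])
d=env.get_image('wrist');cv2.imwrite('pics/w10.png',d['frame'][:,:,::-1])"
```

```text
time_s: 15.78
position: [0.6319, -0.1147, 0.1797]
tool_rot: [[-0.153, 0.001, -0.988], [0.988, -0.0, -0.153], [-0.001, -1.0, -0.001]]
ft_force: [-0.3, 0.3, 6.4]
grip_width: 0.0127
[-0.25307768  0.31196895  6.42042516] [0.13764836 0.15031986 0.01820075] -119.64761358317652
```

View pics/w10.png

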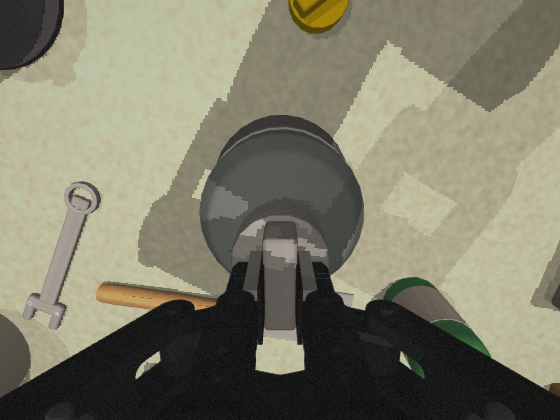

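```bash
python3 -m inch '[[[-1,0,0,0,0,0,7],[-1,0,0,0,0,0,14],[-1,0,0,0,0,0,21],[-1,0,0,0,0,0,28],[-1,0,0,0,0,0,34],[-1,0,0,0,0,0,39],[-1,0,0,0,0,0,41.5],[-1,0,0,0,0,0,43],[-1,0,0,0,0,0,43]]]'; python3 -c "
from rig import env
from h import *
s=env.observe();print(s['ft_force'],s['wrist_torque'],s['q'][5])
d=env.get_image('wrist');cv2.imwrite('pics/w11.png',d['frame'][:,:,::-1])"
```

```text
time_s: 16.95
position: [0.6318, -0.114, 0.1797]
tool_rot: [[-0.786, 0.001, -0.619], [0.619, 0.001, -0.786], [-0.0, -1.0, -0.001]]
ft_force: [-1.1, 3.8, 6.6]
grip_width: 0.0125
[-1.06596725  3.83232029  6.61677436] [0.66960225 0.2461855  0.00779097] -162.5932947538568
```

View pics/w11.png

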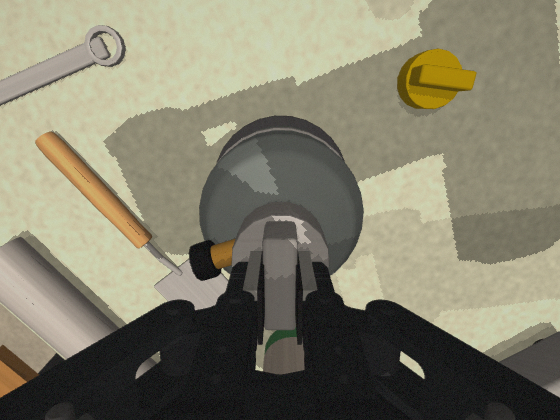

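```bash
python3 -m inch '[[[-1,0,0,0.2,0,0,0],[-1,0,0,0.4,0,0,0],[-1,0,0,0.6,0,0,0],[-1,0,0,0.6,0,0,0]]]'
```

```text
time_s: 17.5
position: [0.6315, -0.1144, 0.1845]
tool_rot: [[-0.785, -0.001, -0.619], [0.619, 0.001, -0.785], [0.001, -1.0, -0.0]]
ft_force: [0.9, 5.0, -5.0]
grip_width: 0.0125
```

```bash
python3 -m inch '[[[-1,0,0,0.2,0,0,0],[-1,0,0,0.4,0,0,0],[-1,0,0,0.4,0,0,0]]]'; python3 -c "
from rig import env
from h import *
d=env.get_image('side');cv2.imwrite('pics/s12.png',d['frame'][:,:,::-1])
crop('pics/s12.png','pics/s12c.png',220,110,120,110,6)"
```

```text
time_s: 17.88
position: [0.6316, -0.1146, 0.1891]
tool_rot: [[-0.785, -0.0, -0.619], [0.619, 0.0, -0.785], [0.0, -1.0, -0.0]]
ft_force: [-0.4, 4.1, -2.7]
grip_width: 0.0128
```

View pics/s12c.png

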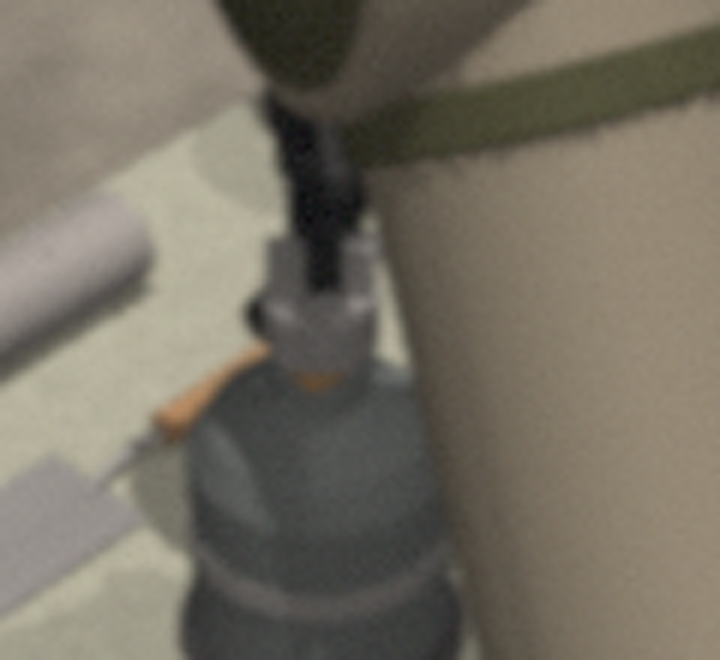

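```bash
python3 -m inch '[[[-1,0,0,0.5,0,0,0],[-1,0,0,1,0,0,0],[-1,0,0,2,0,0,0],[-1,0,0,3,0,0,0],[-1,0,0,4.5,0,0,0],[-1,0,0,6,0,0,0],[-1,0,0,8,0,0,0],[-1,0,0,8,0,0,0],[-1,0,0,8,0,0,0],[-1,0,0,8,0,0,0],[-1,0,0,8,0,0,0],[-1,0,0,8,0,0,0]]]'; python3 -c "
from rig import env
from h import *
for n in ('side','wrist','top'):
    d=env.get_image(n);cv2.imwrite(f'pics/{n}13.png',d['frame'][:,:,::-1])
print(env.observe()['ft_force'])
crop('pics/side13.png','pics/s13c.png',210,60,140,160,4)
crop('pics/side13.png','pics/s13d.png',90,230,110,100,5)"
```

```text
time_s: 19.42
position: [0.6317, -0.1148, 0.2686]
tool_rot: [[-0.785, -0.0, -0.619], [0.619, 0.0, -0.785], [0.0, -1.0, 0.0]]
ft_force: [-0.7, 0.4, -0.8]
grip_width: 0.0126
[ 1.09194033  0.78762728 -1.65291619]
```

View pics/s13c.png

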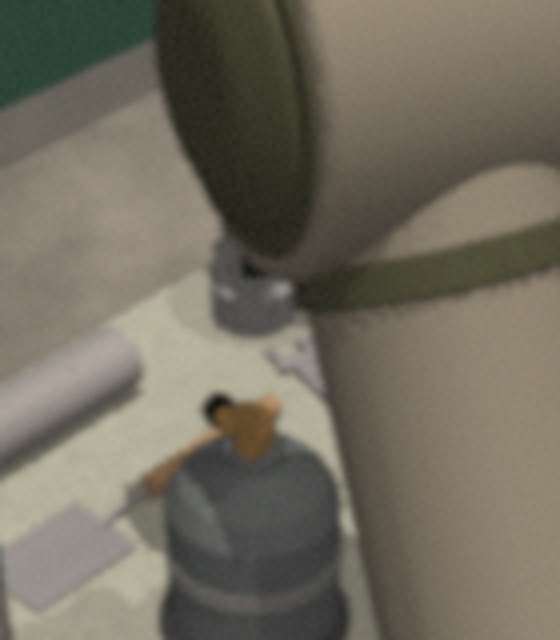

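View pics/wrist13.png

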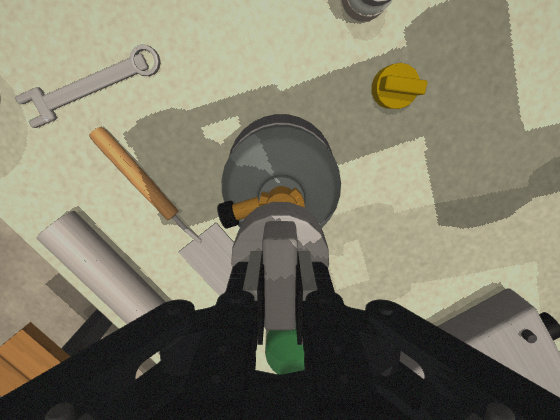

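View pics/s13d.png

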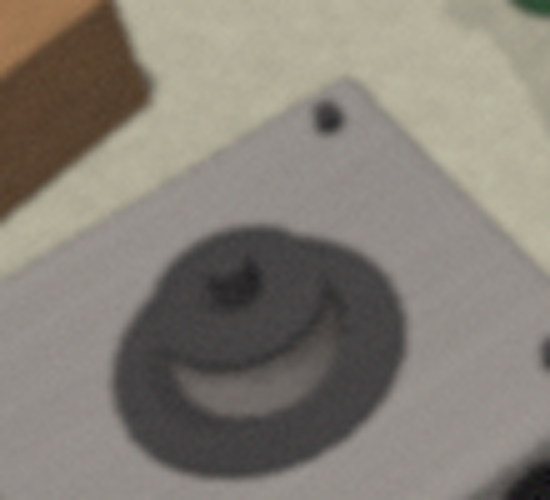

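View pics/top13.png

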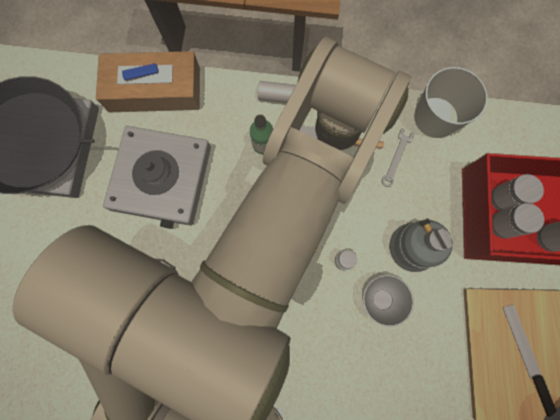

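```bash
python3 - <<'E'
from rig import env
from h import *
crop("pics/top13.png","pics/t13c.png",120,135,65,65,8)
t=env.get_image("top");s=env.get_image("side")
a=np.linspace(0,2*np.pi,200)
for n,d,x,y,w,h,k in(("top",t,120,135,65,65,6),("side",s,90,240,100,90,6)):
    im=cv2.resize(d["frame"][y:y+h,x:x+w,::-1].copy(),None,fx=k,fy=k,interpolation=cv2.INTER_CUBIC)
    c=(.6092,.2921)
    q=proj(d,np.c_[c[0]+.034*np.cos(a),c[1]+.034*np.sin(a),.104+0*a])
    cv2.polylines(im,[((q-[x,y]+.5)*k).astype(int)],True,(0,255,0),1)
    cv2.imwrite(f"pics/{n}14.png",im)
E
python3 -c "
import cv2,numpy as np
a=cv2.imread('pics/top14.png');b=cv2.imread('pics/side14.png');h=max(a.shape[0],b.shape[0])
p=lambda i:cv2.copyMakeBorder(i,0,h-i.shape[0],0,0,cv2.BORDER_CONSTANT)
o=np.hstack([p(a),p(b)]);cv2.imwrite('pics/m14.png',cv2.resize(o,None,fx=.8,fy=.8))"
```

```text
(no output)
```

View pics/m14.png

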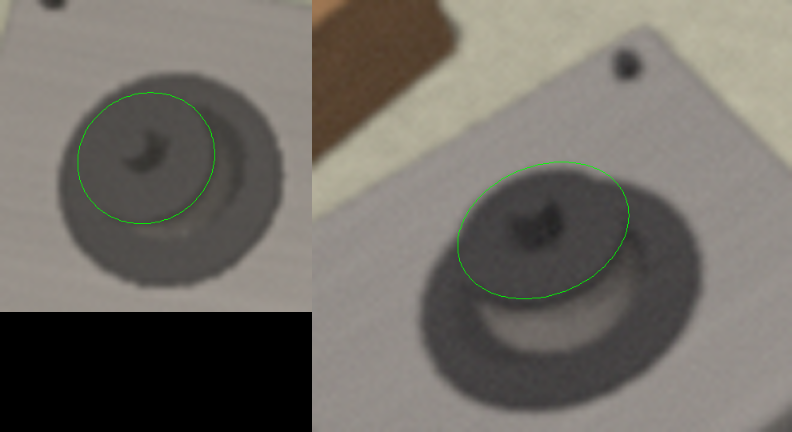

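```bash
python3 -c "
from rig import env
s=env.observe();print(s['time_s'],s['position'],s['grip_width'],s['ft_force'])
env.close_job()"
```

```text
19.675 [ 0.63172369 -0.11477792  0.26882249] 0.012552296098680076 [-0.67224708  0.26845506 -1.22528548]
the job is handed in; nothing more can be done
```

The burner cover is on the burner rim and let go. The cap of the cylinder nearer the cooker is off and was still in the gripper when I handed the job in at 19.7 s. The close call reported no verdict.

- **Cover:** the skirt went into the mouth without touching, and contact came at TCP z 0.108 m, which is the height computed for fully home. After release, the projected disc outline matched it in the top and side pictures to within the calibration error. The cameras disagreed by about 5 mm on the rim's position, so I relied on the wrist camera and the free drop-in.
- **Cap:** turning it clockwise met the stop, with torque rising to about 2 N m and the bar slipping a few degrees in the jaws. Counter-clockwise it turned easily to about 73° (1.27 rad), near the last joint's limit. The first few millimetres of the lift showed 3–5 N of drag, which then faded.
- **End state:** the cap was held about 89 mm above its seat with a 12.6 mm opening and 60 N grip. The side and wrist pictures show the neck bare and the cap clear of everything. The last top picture shows the other cap, jar, bowl, bottle and spanner in place. The arm hid part of the spatula and most of the pan support there, so I did not check those two as closely.

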